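Find the heavy tin and hold it over the faceplate

ROBOT

A 6-joint arm with a two-finger parallel gripper is mounted at the origin on a cart in front of the work surface, level with it; the furniture and walls round the work are solid. World frame = base frame: x ahead of the robot, y to its left, z up, the work surface at z = 0. Lengths are in m, angles in rad, forces in N, time in s.
With the tool pointing down it reaches from about 0.35 to 0.775 m from the base axis. Payload 5.5 kg.
Tool frame: the origin (TCP) lies where the fingers leave the gripper's body, on its centre line; the fingertips stand env.tip_reach ahead of it and the grasp point (between the pads) lies 54 mm ahead of it (env.tip_reach is the distance from the TCP to the fingertips, in m); z points along the fingers, y is the line along which they close (so a half turn about z gives the same grasp; the last joint's range is limited). The gripper opens to 85 mm and grips with 20 to 120 N. Pads are 22 mm wide; open, the fingers measure 114 mm over their backs; the gripper's body (76 mm by 85 mm) begins 54 mm behind the grasp point. The pads swing forward as they close: fully open they stand 13 mm farther back than shut.
Start: joints at [-1.259, 0.313, 0.046, 1.304, 0, 1.431], TCP at [0.251, -0.517, 0.304] pointing down, gripper open.
Joint ranges: [-2.76, 2.76], [-0.86, 1.69], [-1.03, 1.26], [-2.2, 2.34], [-1.47, 1.5], [-3.14, 3.14]. Speed limits (rad/s): [2.57, 2.57, 3.14, 3.14, 3.14, 3.14].

INTERFACE

Orientations are given as a unit quaternion [w, x, y, z].
In Python, from workcell import status, optics, hand_in, env gives the robot as it stands.
- The arm moves only by the shell command python3 -m handwheel 'ROWS' [FORCE]. ROWS is a JSON object whose one key "deltas" holds a list of rows, each a list of 5 numbers: the opening, from -1 (shut) to 1 (fully open), then the shift along the tool's x, y, z in units of 40 mm (1.0 is 40 mm), then the turn about the tool's z in units of 10 degrees (1.0 is 10 degrees). In form: {"deltas": [[jaw, x, y, z, roll], ...]}. A call has 1 to 20 rows; each row shifts and turns the commanded pose from where the row before left it, along the tool's axes as they then stand; what a row does not reach is not made up. A row lasts 1/8 s, in which the tool goes at most 62.5 mm and 10.7 degrees, less where a joint would pass 70% of its speed; a pose out of reach is approached as far as the arm can. A call is refused whole if a number of a shift passes 1 or a number of a turn 1, either way. A call with a gripper value outside its range is refused whole. The fingers move at their own pace and stop on an object; FORCE is the grip in N (left out, the last holds). Time passes only in rows, so rows that do not move let the fingers close. It gives the time, the measured TCP pose, the force, the opening and the grip force at its end, in the units of the state.
- status.get_state(): the state, without advancing time (a new reading comes with each control period).
- optics.read_camera(name): name is "scene" or "top" or "wrist"; returns a dict with "frame" (420x560x3 uint8, red, green, blue), "depth" (420x560 float32, m along the optical axis (not along the pixel's ray), 0 where there is no reading), "vfov" (degrees; the focal length in pixels is half the picture's height over the tangent of half this angle, whatever the lens; pixels are square), "cx", "cy" (the principal point, pixels), "origin" and "attitude" of the camera in the world. Camera axes: x right, y down, z forward; pixel columns grow to the right and rows downward; lengths in m; the calibration is good to about 2 mm. A picture is of the moment at which its call begins.
- hand_in(): hands the job in; it is judged then, once.
The state is a dict: "clock": time; "joint_pos": joint angles; "qvel": joint speeds; "tau": joint torques, N m; "tcp_pos": TCP position; "orientation": TCP orientation; "wrist_force": force on the tool from outside, world axes, zero at the start; "ft_torque": the same for the moment, N m; "finger_gap": finger opening in m; "grip_force": force on a finger pad.
Only numpy, scipy, OpenCV 4.12 (cv2) and the standard library are available. Lean on these libraries where they do the work, as an engineer would, in place of code of your own. Each camera call takes 0.05 s, during which the arm holds its last target. There are 200 camera calls.

TASK

One of the three identical closed tins is clearly the heaviest: it is packed with the fittings for the faceplate. Heft them one at a time from left to right, lifting each upright, well clear of the bench, and setting it back where it stood before taking the next; then finish holding the heaviest, upright and still, centred a hand's breadth above the faceplate, in whichever tray that lies. Do not put it down or let go: the program ends while holding it, with everything else left in its place.

Things in the scene. Friction and masses are not known exactly. Their poses are not given: they have to be found in the camera images.
- tin_left: leftmost (+y) of three identical closed metal tins (dark lid) in a row, 0.11 m or more apart: cylinder 54 mm across, 72 mm high, lid fixed. Origin: centre of underside, z up. Grip across the diameter about 43 mm up with 60 N. Weighs 0.15 to 0.8 kg; in every run one tin, any of the three, is at least 0.3 kg heavier than both others. Contents are out of sight and shift under 6 mm
- tin_middle: middle of three identical closed metal tins (dark lid) in a row, 0.11 m or more apart: cylinder 54 mm across, 72 mm high, lid fixed. Origin: centre of underside, z up. Grip across the diameter about 43 mm up with 60 N. Weighs 0.15 to 0.8 kg; in every run one tin, any of the three, is at least 0.3 kg heavier than both others. Contents are out of sight and shift under 6 mm
- tin_right: rightmost (-y) of three identical closed metal tins (dark lid) in a row, 0.11 m or more apart: cylinder 54 mm across, 72 mm high, lid fixed. Origin: centre of underside, z up. Grip across the diameter about 43 mm up with 60 N. Weighs 0.15 to 0.8 kg; in every run one tin, any of the three, is at least 0.3 kg heavier than both others. Contents are out of sight and shift under 6 mm
- faceplate: grey lathe faceplate: a flat steel disc 82 mm in diameter, 13 mm thick, with holes near its edge and a 42 mm boss on top, 26 mm high in all, lying flat in one of the two trays (its top about 32 mm above the bench). Origin: centre of its underside
- live_centre: grey lathe centre standing on its 42 mm round flange in the other tray, a slim tapered post 88 mm high (its top about 94 mm above the bench). Origin: centre of its underside. Not to be moved
- tray_left: the left of two identical shallow open plywood trays fixed on the bench behind the tins, 110 mm (x) by 170 mm (y), 26 mm high, walls 6 mm. Origin: centre of its underside; one tray holds the faceplate, the other the lathe centre, and which is which changes
- tray_right: the right of two identical shallow open plywood trays fixed on the bench behind the tins, 110 mm (x) by 170 mm (y), 26 mm high, walls 6 mm. Origin: centre of its underside; one tray holds the faceplate, the other the lathe centre, and which is which changes
- workbench: the fixed workbench; its flat top is at z = 0
- sanding_block: bystander: wooden sanding block 63 x 112 x 29 mm lying between the two trays. Origin: centre of its underside
- pencil: bystander: pencil 175 mm long (along its y), 8 mm thick, lying just behind the middle tin. Origin: centre of its underside
Mind the look-alikes: they are no part of the job. What is shaped like the tin_right but green or orange is not meant.

How it is judged:
On the way, in this order (a step that is already met when the one before it is completed fails the run):
1. the left tin is held in the gripper, upright and at least 20 mm clear of the bench, while the other two stand in their places (height (world z) of tin_left above 0.02 m and contact force between the fingers and tin_left above 1 N and contact force between tin_left and workbench below 0.05 N and angle between tin_left's own z axis and vertical below 0.25 rad and height (world z) of each of tin_middle, tin_right below 0.006 m and angle between each of tin_middle, tin_right's own z axis and vertical below 0.1 rad and distance of each of tin_middle, tin_right from where it was at the start of the episode below 0.04 m), for 0.2 s.
2. the middle tin is held in the gripper, upright and at least 20 mm clear of the bench, while the other two stand in their places (height (world z) of tin_middle above 0.02 m and contact force between the fingers and tin_middle above 1 N and contact force between tin_middle and workbench below 0.05 N and angle between tin_middle's own z axis and vertical below 0.25 rad and height (world z) of each of tin_left, tin_right below 0.006 m and angle between each of tin_left, tin_right's own z axis and vertical below 0.1 rad and distance of each of tin_left, tin_right from where it was at the start of the episode below 0.04 m), for 0.2 s.
3. the right tin is held in the gripper, upright and at least 20 mm clear of the bench, while the other two stand in their places (height (world z) of tin_right above 0.02 m and contact force between the fingers and tin_right above 1 N and contact force between tin_right and workbench below 0.05 N and angle between tin_right's own z axis and vertical below 0.25 rad and height (world z) of each of tin_left, tin_middle below 0.006 m and angle between each of tin_left, tin_middle's own z axis and vertical below 0.1 rad and distance of each of tin_left, tin_middle from where it was at the start of the episode below 0.04 m), for 0.2 s.
At the end, for the whole second after the job is handed in: The heaviest tin is held in the fingers, upright (0.25 rad) and still, within 40 mm of the faceplate's centre seen from above, underside 90 to 300 mm above the bench, touching nothing else; the other two (each pressing under 4.2 N) stand released on the bench within 40 mm of their starts (((height (world z) of tin_left between 0.09 and 0.3 m and contact force between the fingers and tin_left above 1 N and contact force between tin_left and workbench below 0.05 N and angle between tin_left's own z axis and vertical below 0.25 rad and horizontal distance between tin_left and faceplate below 0.04 m and linear speed of tin_left below 0.03 m/s and contact force between tin_left and faceplate below 0.05 N and contact force between tin_left and tray_left below 0.05 N and contact force between tin_left and tray_right below 0.05 N and height (world z) of each of tin_middle, tin_right below 0.006 m and angle between each of tin_middle, tin_right's own z axis and vertical below 0.1 rad and distance of each of tin_middle, tin_right from where it was at the start of the episode below 0.04 m and contact force between tin_middle and workbench between 0.6 and 4.2 N and contact force between each of tin_middle, tin_right and the fingers below 0.05 N and linear speed of each of tin_middle, tin_right below 0.02 m/s and contact force between tin_right and workbench between 0.6 and 4.2 N) or (height (world z) of tin_middle between 0.09 and 0.3 m and contact force between the fingers and tin_middle above 1 N and contact force between tin_middle and workbench below 0.05 N and angle between tin_middle's own z axis and vertical below 0.25 rad and horizontal distance between tin_middle and faceplate below 0.04 m and linear speed of tin_middle below 0.03 m/s and contact force between tin_middle and faceplate below 0.05 N and contact force between tin_middle and tray_left below 0.05 N and contact force between tin_middle and tray_right below 0.05 N and height (world z) of each of tin_left, tin_right below 0.006 m and angle between each of tin_left, tin_right's own z axis and vertical below 0.1 rad and distance of each of tin_left, tin_right from where it was at the start of the episode below 0.04 m and contact force between tin_left and workbench between 0.6 and 4.2 N and contact force between each of tin_left, tin_right and the fingers below 0.05 N and linear speed of each of tin_left, tin_right below 0.02 m/s and contact force between tin_right and workbench between 0.6 and 4.2 N) or (height (world z) of tin_right between 0.09 and 0.3 m and contact force between the fingers and tin_right above 1 N and contact force between tin_right and workbench below 0.05 N and angle between tin_right's own z axis and vertical below 0.25 rad and horizontal distance between tin_right and faceplate below 0.04 m and linear speed of tin_right below 0.03 m/s and contact force between tin_right and faceplate below 0.05 N and contact force between tin_right and tray_left below 0.05 N and contact force between tin_right and tray_right below 0.05 N and height (world z) of each of tin_left, tin_middle below 0.006 m and angle between each of tin_left, tin_middle's own z axis and vertical below 0.1 rad and distance of each of tin_left, tin_middle from where it was at the start of the episode below 0.04 m and contact force between tin_left and workbench between 0.6 and 4.2 N and contact force between each of tin_left, tin_middle and the fingers below 0.05 N and linear speed of each of tin_left, tin_middle below 0.02 m/s and contact force between tin_middle and workbench between 0.6 and 4.2 N))); the arm keeps its last pose, push and grip.
It fails at once if another thing on the bench is pushed out of its place (more than 30 mm) (distance of any of faceplate, live_centre, sanding_block, pencil from where it was at the start of the episode above 0.03 m).
It fails at once if a tin is tipped over (angle between any of tin_left, tin_middle, tin_right's own z axis and vertical above 0.6 rad).
It also fails if it takes over 64 s, if anything falls off the work surface, if the arm or the gripper's body presses on something with over 40 N, if the wrist force passes 120 N, or if a joint passes its speed limit or range.

## Working session

There is one attempt and no reset: what is moved stays moved. The work goes in short steps, Python scripts to look and compute and a shell command to move; the robot and the scene stay as the last step left them, time stands still between calls to the robot, and variables do not carry over. Pictures are saved under pics/ and viewed, at most 10 in all, crops included, and the job is handed in when it is done.

```bash
mkdir -p pics
cat > h.py <<'E'
import numpy as np,cv2
from workcell import status,optics,hand_in,env
from scipy.spatial.transform import Rotation as R
def rot(q): return R.from_quat([q[1],q[2],q[3],q[0]]).as_matrix()
def cloud(c):
    d=c["depth"];h,w=d.shape;f=h/2/np.tan(np.radians(c["vfov"])/2)
    u,v=np.meshgrid(np.arange(w),np.arange(h))
    p=np.stack([(u-c["cx"])/f*d,(v-c["cy"])/f*d,d],-1)
    a=np.array(c["attitude"]);M=rot(a) if a.size==4 else a.reshape(3,3)
    return p@M.T+np.array(c["origin"])
E
python3 - <<'E'
from h import *
for n in("top","scene"):
    c=optics.read_camera(n);cv2.imwrite(f"pics/{n}0.png",c["frame"][...,::-1]);np.save(n+".npy",c,allow_pickle=True)
    print(n,c["origin"],c["attitude"],c["vfov"],c["cx"],c["cy"])
    if n=="top":
        P=cloud(c);z=P[...,2]
        for lo,hi in((.064,.08),(.027,.037),(.085,.1),(.02,.031)):
            m=((z>lo)&(z<hi)&(c["depth"]>0)).astype(np.uint8)
            k,l,s,ce=cv2.connectedComponentsWithStats(m)
            for i in range(1,k):
                if s[i,4]>25:
                    q=P[l==i];mn,mx=q.min(0),q.max(0);print(lo,ce[i].round(),s[i,4],((mn+mx)/2).round(4),(mx-mn).round(3),np.median(c["frame"][l==i],0))
print(env.tip_reach);s=status.get_state();print(s["tcp_pos"],s["orientation"],s["wrist_force"],s["finger_gap"],s["clock"],rot(s["orientation"]).round(3))
E
```

```text
top [ 0.32795041 -0.03175339  0.91419683] [ 0.05286144 -0.70403998  0.70710419 -0.03920505] 52.348046119025504 283.3682083028622 205.61837710836102
0.064 [39. 52.] 1908 [0.7695 0.5082 0.0671] [0.141 0.168 0.006] [209. 196. 183.]
0.064 [242.  39.] 122 [0.7984 0.0742 0.072 ] [0.032 0.059 0.016] [70. 59. 33.]
0.064 [472.  69.] 156 [ 0.7212 -0.4063  0.072 ] [0.149 0.022 0.016] [43. 32. 23.]
0.064 [15. 64.] 35 [0.7447 0.5535 0.0661] [0.016 0.027 0.004] [209. 196. 183.]
0.064 [184. 109.] 38 [0.6434 0.1915 0.072 ] [0.016 0.018 0.014] [65.5 61.  58.5]
0.064 [415. 182.] 594 [ 0.4848 -0.2791  0.0696] [0.053 0.054 0.011] [223. 120.  46.]
0.064 [192. 186.] 574 [0.4796 0.1688 0.0697] [0.054 0.053 0.01 ] [68. 65. 69.]
0.064 [367. 189.] 586 [ 0.4711 -0.1838  0.0698] [0.053 0.055 0.011] [72. 68. 72.]
0.064 [281. 192.] 573 [ 0.4656 -0.0109  0.0701] [0.055 0.052 0.012] [71. 68. 71.]
0.064 [382. 246.] 618 [ 0.3588 -0.2078  0.0703] [0.053 0.053 0.012] [ 53. 140.  69.]
0.027 [299.  50.] 421 [ 0.7683 -0.0488  0.032 ] [0.106 0.111 0.01 ] [65. 37. 24.]
0.027 [56. 76.] 181 [0.764  0.5083 0.032 ] [0.117 0.149
[... 2484 characters left out ...]
.4165 -0.5573  0.0257] [0.015 0.05  0.011] [91. 62. 46.]
0.02 [486. 272.] 1345 [ 0.305  -0.429   0.0244] [0.107 0.11  0.009] [173. 149. 117.]
0.02 [536. 272.] 123 [ 0.3025 -0.5334  0.0259] [0.074 0.037 0.01 ] [29. 42. 34.]
0.02 [147. 272.] 519 [0.3075 0.2693 0.0253] [0.025 0.102 0.011] [175. 135.  57.]
scene [-0.41615791  0.84011594  0.76542753] [ 0.15850671 -0.37016525  0.84075958 -0.36190694] 51.946583883900246 283.06624226363823 204.17396814486742
0.0726
[ 0.25091113 -0.51696078  0.30308121] [-8.47364533e-04  9.74592641e-01  2.23983174e-01 -6.87605613e-05] [-0.25806241 -0.23184244  0.61475048] 0.08527458276407837 0.1 [[ 0.9    0.437 -0.001]
 [ 0.437 -0.9    0.002]
 [ 0.    -0.002 -1.   ]]
```

View pics/top0.png

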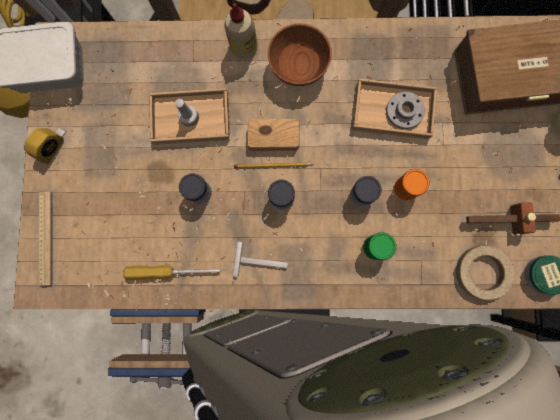

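View pics/scene0.png

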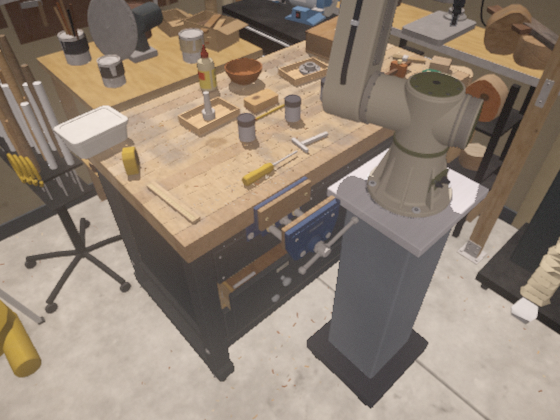

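Candidates in the top view:
- **Dark-lidded tins:** left (192,186), middle (281,192), right (367,189).
- **Look-alikes, rejected by colour:** orange (415,182), green (382,246).
- **Faceplate:** (408,107), in the right tray, with a 42 mm boss at z≈0.031. The live centre is at (184,112), in the left tray, with its top above 0.09.
- **Scene view:** it shows the left tin at (246,127), the middle tin at (292,108), and the trays behind them.

I'll check a close crop and square the tool to the world axes first.

```bash
python3 - <<'E'
import cv2
a=cv2.imread("pics/top0.png")[75:270,150:440];cv2.imwrite("pics/crop1.png",cv2.resize(a,None,fx=2.7,fy=2.7,interpolation=cv2.INTER_CUBIC))
E
python3 -m handwheel '{"deltas":[[1,0,0,0,-0.92],[1,0,0,0,-0.92],[1,0,0,0,-0.92],[1,0,0,0,-0.92],[1,0,0,0,-0.92],[1,0,0,0,-0.92],[1,0,0,0,-0.89],[1,0,0,0,0]]}' 60
```

```text
clock: 1.1
tcp_pos: [0.251, -0.5171, 0.3034]
orientation: [-0.0, 0.708, 0.706, 0.0]
wrist_force: [-0.3, 0.5, -0.4]
finger_gap: 0.0851
grip_force: 0.0
```

View pics/crop1.png

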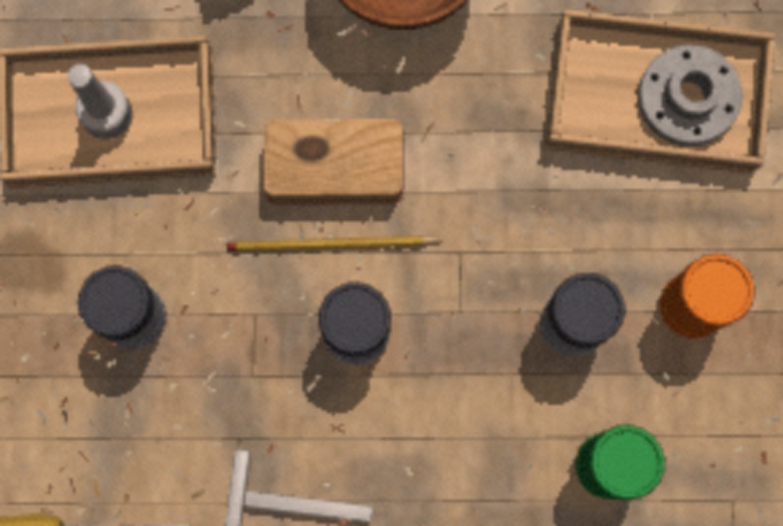

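The crop shows the three dark tins at (117,302), (355,320) and (586,310). The orange tin at (718,292) and the green one at (622,462) are excluded. The faceplate is at (690,93) in the right tray. Moving above the left tin.

```bash
python3 -m handwheel '{"deltas":[[1,0.5,0.5,0,0],[1,0.9,0.4,0,0],[1,0.9,0.4,0,0],[1,0.9,0.3,0,0],[1,0.9,0.3,0,0],[1,0.9,0.3,0,0],[1,0.9,0.3,0,0],[1,0.9,0.3,0,0],[1,0.9,0.3,0,0],[1,0.9,0.3,0,0],[1,0.9,0.3,0,0],[1,0.9,0.3,0,0],[1,0.9,0.3,0,0],[1,0.9,0.3,0,0],[1,0.9,0.3,0,0],[1,0.9,0.3,0,0],[1,0.9,0.3,0,0],[1,0.9,0.1,0,0],[1,0.9,0,0,0],[1,0.45,0,0,0]]}'
python3 -m handwheel '{"deltas":[[1,0,0,0,0],[1,0,0,0,0]]}'
```

```text
clock: 3.6
tcp_pos: [0.475, 0.17, 0.3036]
orientation: [-0.0, 0.707, 0.707, -0.0]
wrist_force: [0.6, -0.4, -0.5]
finger_gap: 0.0854
grip_force: 0.0
clock: 3.85
tcp_pos: [0.4752, 0.1679, 0.3038]
orientation: [0.0, 0.708, 0.707, -0.0]
wrist_force: [0.9, -0.5, 1.1]
finger_gap: 0.0855
grip_force: 0.0
```

```bash
python3 -m handwheel '{"deltas":[[1,0,0.11,0.5,0],[1,0,0,0.9,0],[1,0,0,0.9,0],[1,0,0,0.9,0],[1,0,0,0.8,0],[1,0,0,0.6,0],[1,0,0,0.4,0],[1,0,0,0.17,0],[1,0,0,0,0],[1,0,0,0,0]]}'
python3 -m handwheel '{"deltas":[[-1,0,0,0,0],[-1,0,0,0,0],[-1,0,0,0,0],[-1,0,0,0,0],[-1,0,0,0,0],[-1,0,0,0,0],[-1,0,0,0,0],[-1,0,0,0,0]]}' 60
```

```text
clock: 5.1
tcp_pos: [0.4802, 0.1684, 0.0979]
orientation: [0.0, 0.707, 0.707, 0.001]
wrist_force: [-0.4, 0.2, 0.6]
finger_gap: 0.0853
grip_force: 0.0
clock: 6.1
tcp_pos: [0.4801, 0.1687, 0.098]
orientation: [0.0, 0.707, 0.707, 0.001]
wrist_force: [-0.6, 0.3, 5.9]
finger_gap: 0.0537
grip_force: 63.3
```

```bash
python3 -m handwheel '{"deltas":[[-1,0,0,-0.2,0],[-1,0,0,-0.4,0],[-1,0,0,-0.5,0],[-1,0,0,-0.4,0],[-1,0,0,-0.3,0],[-1,0,0,-0.2,0],[-1,0,0,0,0],[-1,0,0,0,0],[-1,0,0,0,0],[-1,0,0,0,0]]}'
for i in 1 2 3; do python3 -m handwheel '{"deltas":[[-1,0,0,0,0]]}' | grep wrist; done
```

```text
clock: 7.35
tcp_pos: [0.4794, 0.1685, 0.1766]
orientation: [-0.0, 0.707, 0.707, -0.0]
wrist_force: [-0.1, -0.1, -2.6]
finger_gap: 0.0536
grip_force: 63.4
wrist_force: [-0.1, -0.3, -2.8]
wrist_force: [-0.5, -0.0, -2.1]
wrist_force: [0.5, -0.9, -2.2]
```

Left tin reads about 2.4 N. Setting it back.

```bash
python3 -m handwheel '{"deltas":[[-1,0,0,0.3,0],[-1,0,0,0.5,0],[-1,0,0,0.5,0],[-1,0,0,0.4,0],[-1,0,0,0.2,0],[-1,0,0,0.06,0],[-1,0,0,0.02,0],[-1,0,0,0,0],[-1,0,0,0,0]]}'
python3 -m handwheel '{"deltas":[[-0.2,0,0,0,0],[0.4,0,0,0,0],[1,0,0,0,0],[1,0,0,0,0],[1,0,0,0,0],[1,0,0,0,0],[1,0,0,0,0]]}'
```

```text
clock: 8.85
tcp_pos: [0.48, 0.1686, 0.0983]
orientation: [0.0, 0.707, 0.707, 0.0]
wrist_force: [-0.0, 0.5, -1.9]
finger_gap: 0.0535
grip_force: 63.5
clock: 9.72
tcp_pos: [0.4796, 0.1686, 0.0979]
orientation: [0.0, 0.707, 0.707, -0.0]
wrist_force: [-0.3, -0.3, -0.4]
finger_gap: 0.0852
grip_force: 0.0
```

```bash
python3 -m handwheel '{"deltas":[[1,0,0,-0.4,0],[1,0,0,-0.8,0],[1,0,0,-0.8,0],[1,0,0,-0.8,0],[1,-0.5,-0.35,0,0],[1,-0.8,0,0,0],[1,-0.8,0,0,0],[1,-0.8,0,0,0],[1,-0.8,0,0,0],[1,-0.5,0,0,0],[1,-0.29,0,0,0],[1,0,0,0,0],[1,0,0,0,0]]}'
```

```text
clock: 11.35
tcp_pos: [0.4655, -0.0105, 0.2098]
orientation: [-0.0, 0.707, 0.707, 0.0]
wrist_force: [0.5, 0.3, -0.2]
finger_gap: 0.0853
grip_force: 0.0
```

Run:
```python
from h import *
c=optics.read_camera("top");P=cloud(c);f=c["frame"]
w=np.load("top.npy",allow_pickle=True).item();P0=cloud(w)
for A in(P0,P):
    m=((A[...,2]>.064)&(A[...,2]<.08)).astype(np.uint8);k,l,s,ce=cv2.connectedComponentsWithStats(m)
    for i in range(1,k):
        if 300<s[i,4]<900:
            q=A[l==i];print(((q.min(0)+q.max(0))/2).round(4))
    print()
```

```text
[ 0.4848 -0.2791  0.0696]
[0.4796 0.1688 0.0697]
[ 0.4711 -0.1838  0.0698]
[ 0.4656 -0.0109  0.0701]
[ 0.3588 -0.2078  0.0703]

[ 0.4851 -0.279   0.0698]
[ 0.4713 -0.1837  0.0698]
[ 0.3589 -0.2081  0.0697]
```

Left tin is hidden by the arm in this view; the readings show a clean release. On to the middle tin.

```bash
python3 -m handwheel '{"deltas":[[1,0,0,0.5,0],[1,0,0,0.8,0],[1,0,0,0.7,0],[1,0,0,0.5,0],[1,0,0,0.3,0],[1,0,0,0,0],[1,0,0,0,0]]}'
python3 -m handwheel '{"deltas":[[-1,0,0,0,0],[-1,0,0,0,0],[-1,0,0,0,0],[-1,0,0,0,0],[-1,0,0,0,0],[-1,0,0,0,0],[-1,0,0,0,0],[-1,0,0,0,0]]}' 60
python3 -m handwheel '{"deltas":[[-1,0,0,-0.2,0],[-1,0,0,-0.4,0],[-1,0,0,-0.5,0],[-1,0,0,-0.4,0],[-1,0,0,-0.3,0],[-1,0,0,-0.2,0],[-1,0,0,0,0],[-1,0,0,0,0],[-1,0,0,0,0],[-1,0,0,0,0]]}'
for i in 1 2 3; do python3 -m handwheel '{"deltas":[[-1,0,0,0,0]]}' | grep wrist; done
```

```text
clock: 12.28
tcp_pos: [0.4661, -0.0109, 0.0986]
orientation: [0.001, 0.707, 0.707, 0.0]
wrist_force: [0.0, 0.4, -0.2]
finger_gap: 0.0859
grip_force: 0.0
clock: 13.28
tcp_pos: [0.4657, -0.0111, 0.0989]
orientation: [0.0, 0.707, 0.707, 0.0]
wrist_force: [-3.3, -0.3, 8.6]
finger_gap: 0.0541
grip_force: 62.5
clock: 14.52
tcp_pos: [0.4653, -0.011, 0.1775]
orientation: [-0.0, 0.707, 0.707, -0.0]
wrist_force: [0.2, 0.1, -7.3]
finger_gap: 0.054
grip_force: 65.0
wrist_force: [0.3, 0.0, -6.3]
wrist_force: [-0.8, -0.2, -7.2]
wrist_force: [0.4, -0.1, -6.8]
```

Middle tin reads about 6.9 N. Setting it back, then the right tin (dy −0.1728 → −4.32, dx +0.0055 → +0.14).

```bash
python3 -m handwheel '{"deltas":[[-1,0,0,0.3,0],[-1,0,0,0.5,0],[-1,0,0,0.5,0],[-1,0,0,0.4,0],[-1,0,0,0.2,0],[-1,0,0,0.06,0],[-1,0,0,0.02,0],[-1,0,0,0,0],[-1,0,0,0,0]]}'
python3 -m handwheel '{"deltas":[[-0.2,0,0,0,0],[0.4,0,0,0,0],[1,0,0,0,0],[1,0,0,0,0],[1,0,0,0,0],[1,0,0,0,0],[1,0,0,0,0]]}'
python3 -m handwheel '{"deltas":[[1,0,0,-0.4,0],[1,0,0,-0.8,0],[1,0,0,-0.8,0],[1,0,0,-0.8,0],[1,-0.5,0.14,0,0],[1,-0.8,0,0,0],[1,-0.8,0,0,0],[1,-0.8,0,0,0],[1,-0.7,0,0,0],[1,-0.5,0,0,0],[1,-0.22,0,0,0],[1,0,0,0,0],[1,0,0,0,0]]}'
```

```text
clock: 16.02
tcp_pos: [0.4661, -0.0111, 0.0991]
orientation: [0.001, 0.707, 0.707, 0.0]
wrist_force: [0.4, -0.9, -5.5]
finger_gap: 0.0537
grip_force: 65.1
clock: 16.9
tcp_pos: [0.4655, -0.011, 0.0987]
orientation: [0.0, 0.707, 0.707, -0.0]
wrist_force: [0.8, -0.2, 0.6]
finger_gap: 0.0851
grip_force: 0.0
clock: 18.52
tcp_pos: [0.471, -0.1831, 0.2106]
orientation: [-0.0, 0.707, 0.707, 0.0]
wrist_force: [-0.4, 1.0, 0.3]
finger_gap: 0.0853
grip_force: 0.0
```

```bash
python3 -m handwheel '{"deltas":[[1,0,0,0.5,0],[1,0,0,0.8,0],[1,0,0,0.7,0],[1,0,0,0.5,0],[1,0,0,0.34,0],[1,0,0,0,0],[1,0,0,0,0]]}'
python3 -m handwheel '{"deltas":[[-1,0,0,0,0],[-1,0,0,0,0],[-1,0,0,0,0],[-1,0,0,0,0],[-1,0,0,0,0],[-1,0,0,0,0],[-1,0,0,0,0],[-1,0,0,0,0]]}' 60
python3 -m handwheel '{"deltas":[[-1,0,0,-0.2,0],[-1,0,0,-0.4,0],[-1,0,0,-0.5,0],[-1,0,0,-0.4,0],[-1,0,0,-0.3,0],[-1,0,0,-0.2,0],[-1,0,0,0,0],[-1,0,0,0,0],[-1,0,0,0,0],[-1,0,0,0,0]]}'
for i in 1 2 3; do python3 -m handwheel '{"deltas":[[-1,0,0,0,0]]}' | grep wrist; done
```

```text
clock: 19.4
tcp_pos: [0.4716, -0.1839, 0.0978]
orientation: [0.001, 0.707, 0.707, 0.0]
wrist_force: [0.1, -1.1, 0.6]
finger_gap: 0.0851
grip_force: 0.0
clock: 20.4
tcp_pos: [0.4716, -0.1842, 0.0982]
orientation: [0.001, 0.707, 0.707, 0.0]
wrist_force: [-1.3, 0.5, 5.8]
finger_gap: 0.0537
grip_force: 62.9
clock: 21.65
tcp_pos: [0.4709, -0.1837, 0.1767]
orientation: [-0.0, 0.707, 0.707, -0.0]
wrist_force: [-0.5, -0.0, -1.2]
finger_gap: 0.0534
grip_force: 63.5
wrist_force: [0.1, 0.4, -2.2]
wrist_force: [0.2, -0.5, -1.6]
wrist_force: [0.3, 0.2, -2.4]
```

Right tin reads about 2 N, so the middle tin is the heaviest. I'll set the right one down, rise clear and check where the tins stand.

```bash
python3 -m handwheel '{"deltas":[[-1,0,0,0.3,0],[-1,0,0,0.5,0],[-1,0,0,0.5,0],[-1,0,0,0.4,0],[-1,0,0,0.2,0],[-1,0,0,0.06,0],[-1,0,0,0.02,0],[-1,0,0,0,0],[-1,0,0,0,0]]}'
python3 -m handwheel '{"deltas":[[-0.2,0,0,0,0],[0.4,0,0,0,0],[1,0,0,0,0],[1,0,0,0,0],[1,0,0,0,0],[1,0,0,0,0],[1,0,0,0,0]]}'
python3 -m handwheel '{"deltas":[[1,0,0,-0.4,0],[1,0,0,-0.8,0],[1,0,0,-0.8,0],[1,0,0,-0.8,0],[1,0,0,0,0]]}'
python3 - <<'E'
from h import *
for n in("top","scene"):
    c=optics.read_camera(n);A=cloud(c)
    if n=="scene": cv2.imwrite("pics/scene2.png",c["frame"][...,::-1])
    m=((A[...,2]>.064)&(A[...,2]<.08)).astype(np.uint8);k,l,s,ce=cv2.connectedComponentsWithStats(m)
    for i in range(1,k):
        q=A[l==i];e=np.ptp(q,0)
        if s[i,4]>60 and max(e)<.07: print(n,ce[i].round(),((q.min(0)+q.max(0))/2).round(4),e.round(3))
E
```

```text
clock: 23.15
tcp_pos: [0.4717, -0.1841, 0.0983]
orientation: [0.001, 0.707, 0.707, 0.0]
wrist_force: [-0.4, -0.7, -1.1]
finger_gap: 0.0537
grip_force: 63.5
clock: 24.02
tcp_pos: [0.4711, -0.1838, 0.0979]
orientation: [0.0, 0.707, 0.707, -0.0]
wrist_force: [-0.8, 0.0, -0.2]
finger_gap: 0.0853
grip_force: 0.0
clock: 24.65
tcp_pos: [0.4726, -0.1846, 0.2125]
orientation: [0.003, 0.707, 0.707, 0.001]
wrist_force: [0.5, 0.0, -0.0]
finger_gap: 0.0855
grip_force: 0.0
top [242.  39.] [0.7981 0.0743 0.0719] [0.031 0.061 0.016]
top [192. 186.] [0.4798 0.1684 0.0695] [0.054 0.053 0.011]
top [281. 192.] [ 0.4664 -0.0109  0.07  ] [0.054 0.052 0.012]
scene [207.  72.] [0.7966 0.0817 0.072 ] [0.041 0.056 0.016]
scene [552.  71.] [-0.0131 -0.7981  0.0721] [0.054 0.019 0.016]
scene [293.  99.] [ 0.4629 -0.0056  0.0689] [0.054 0.055 0.01 ]
scene [246. 118.] [0.4757 0.1725 0.0681] [0.054 0.054 0.008]
```

Left and middle tins are back within 1 mm. Taking the middle tin again.

```bash
python3 -m handwheel '{"deltas":[[1,0.5,-0.14,0,0],[1,0.8,0,0,0],[1,0.8,0,0,0],[1,0.8,0,0,0],[1,0.7,0,0,0],[1,0.5,0,0,0],[1,0.22,0,0,0],[1,0,0,0,0],[1,0,0,0,0]]}'
python3 -m handwheel '{"deltas":[[1,0,0,0.5,0],[1,0,0,0.8,0],[1,0,0,0.7,0],[1,0,0,0.5,0],[1,0,0,0.3,0],[1,0,0,0,0],[1,0,0,0,0]]}'
python3 -m handwheel '{"deltas":[[-1,0,0,0,0],[-1,0,0,0,0],[-1,0,0,0,0],[-1,0,0,0,0],[-1,0,0,0,0],[-1,0,0,0,0],[-1,0,0,0,0],[-1,0,0,0,0]]}' 60
python3 -m handwheel '{"deltas":[[-1,0,0,-0.2,0],[-1,0,0,-0.4,0],[-1,0,0,-0.6,0],[-1,0,0,-0.7,0],[-1,0,0,-0.7,0],[-1,0,0,-0.6,0],[-1,0,0,-0.3,0],[-1,0,0,0,0],[-1,0,0,0,0],[-1,0,0,0,0]]}'
```

```text
clock: 25.88
tcp_pos: [0.4654, -0.0113, 0.2096]
orientation: [-0.0, 0.707, 0.707, -0.0]
wrist_force: [0.2, -0.2, 0.8]
finger_gap: 0.0852
grip_force: 0.0
clock: 26.75
tcp_pos: [0.4661, -0.0113, 0.0986]
orientation: [0.001, 0.707, 0.707, 0.0]
wrist_force: [0.0, -0.6, 0.5]
finger_gap: 0.0854
grip_force: 0.0
clock: 27.75
tcp_pos: [0.4661, -0.0111, 0.099]
orientation: [0.001, 0.707, 0.707, 0.0]
wrist_force: [-1.8, -0.0, 5.5]
finger_gap: 0.0542
grip_force: 62.5
clock: 29.0
tcp_pos: [0.4649, -0.0109, 0.2367]
orientation: [-0.001, 0.707, 0.707, -0.001]
wrist_force: [-1.0, -0.1, -6.6]
finger_gap: 0.0533
grip_force: 65.0
```

```bash
python3 -m handwheel '{"deltas":[[-1,-0.3,0.2,0,0],[-1,-0.5,0.4,0,0],[-1,-0.7,0.5,0,0],[-1,-0.7,0.5,0,0],[-1,-0.7,0.5,0,0],[-1,-0.7,0.5,0,0],[-1,-0.7,0.5,0,0],[-1,-0.7,0.5,0,0],[-1,-0.7,0.5,0,0],[-1,-0.6,0.4,0,0],[-1,-0.3,0.2,0,0],[-1,-0.14,0.02,0,0],[-1,0,0,0,0],[-1,0,0,0,0],[-1,0,0,0,0],[-1,0,0,0,0],[-1,0,0,0,0],[-1,0,0,0,0]]}'
python3 - <<'E'
from h import *
c=optics.read_camera("top");cv2.imwrite("pics/top3.png",c["frame"][...,::-1])
c=optics.read_camera("wrist");cv2.imwrite("pics/wrist3.png",c["frame"][...,::-1])
A=cloud(c);m=(A[...,2]>.01)&(A[...,2]<.022)&(c["depth"]>0);print(np.median(A[m],0) if m.any() else 0)
E
```

```text
clock: 31.25
tcp_pos: [0.6543, -0.2805, 0.238]
orientation: [0.0, 0.707, 0.707, 0.0]
wrist_force: [0.4, 0.2, -7.0]
finger_gap: 0.0541
grip_force: 65.6
[ 0.62474244 -0.26930369  0.017147  ]
```

View pics/top3.png

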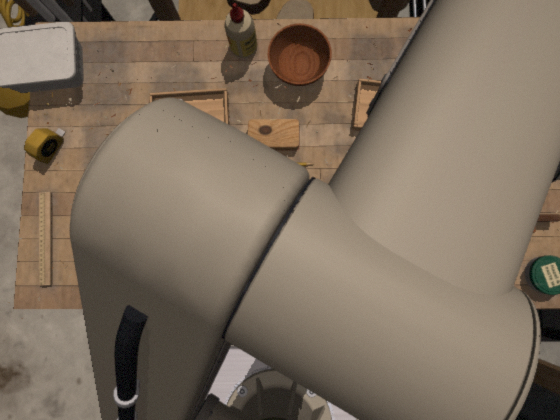

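View pics/wrist3.png

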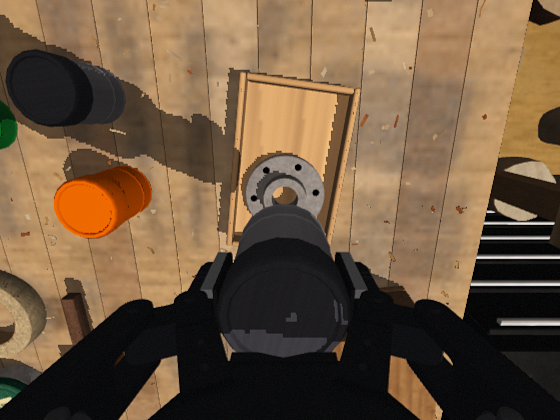

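The arm blocks most of the top view. The wrist view shows the dark tin held upright between the pads at (285,290), directly over the faceplate at (285,190). The right tin stands at (50,88) and the orange one at (103,200). TCP (0.654, −0.2805) matches the measured faceplate centre, the underside is about 0.14 m up, and the load is steady at 7 N.

```bash
python3 -c "
from workcell import hand_in
print(hand_in())"
```

```text
the job is handed in; nothing more can be done
None
```

I handed the job in at about 31 s: the middle tin was the heaviest (about 7 N, against 2.4 N left and 2 N right), and it is held upright and still about 0.14 m above the bench, centred over the faceplate in the right tray; the verdict was not shown.

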